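# Take a spun tube out of the centrifuge rotor and hold it upright

## Robot

A 6-joint arm with a two-finger parallel gripper is mounted at the origin on the work surface. World frame = base frame: x ahead of the robot, y to its left, z up, the work surface at z = 0. Lengths are in m, angles in degrees, forces in N, time in s.
With the tool pointing down it reaches from about 0.3 to 0.75 m from the base axis. Payload 8.5 kg.
Tool frame: the origin (TCP) lies on the centre line of the jaws, within the pads' length; the fingertips stand 17 mm ahead of it and the grasp point (between the pads) lies 2 mm behind it (env.tcp_to_tips is the distance from the TCP to the fingertips, in m); z points along the fingers, y is the line along which they close (so a half turn about z gives the same grasp; the last joint's range is limited). The gripper opens to 85 mm and grips with 20 to 120 N. Pads are 22 mm wide; open, the fingers measure 114 mm over their backs; the gripper's body (76 mm by 85 mm) begins 54 mm behind the grasp point. The pads swing forward as they close: fully open they stand 13 mm farther back than shut.
Start: joints at [-81.033, 21.807, 74.336, -0, 83.858, -12.336], TCP at [0.2, -0.512, 0.248] pointing down, gripper open.
Joint ranges: [-178.18, 178.18], [-50.72, 133.34], [12.68, 142.11], [-81.47, 261.47], [9.98, 163.14], [-165.26, 165.26]. Speed limits (degrees/s): [136.94, 136.94, 180, 180, 180, 180].

## Interface

Orientations are given as a 3x3 rotation matrix whose columns are the frame's x, y, z axes.
In Python, from rig import env gives the robot as it stands. The module is installed in compiled form; this text tells all that it offers.
- The arm moves only by the shell command python3 -m pendant 'ROWS' [FORCE]. ROWS is JSON, a list of rows, each a list of 7 numbers: the opening, from 0 (shut) to 1 (fully open), then the shift along the tool's x, y, z in m, then the turn, a rotation vector about the tool's x, y, z in rad. A call has 1 to 5 rows; each row is the pose to reach, as a shift and turn from the pose commanded when the call began, along the tool's axes at that moment; what a row does not reach only later rows make up. A row lasts 1/8 s, in which the tool goes at most 62.5 mm and 10.7 degrees, less where a joint would pass 70% of its speed; a pose out of reach is approached as far as the arm can. A call with a gripper value outside its range is refused whole. The fingers move at their own pace and stop on an object; FORCE is the grip in N (left out, the last holds). Time passes only in rows, so rows that repeat a pose let the fingers close. It gives the time, the measured TCP pose, the force, the opening and the grip force at its end, in the units of the state.
- env.observe(): the state, without advancing time (a new reading comes with each control period).
- env.get_image(name): name is "scene" or "side" or "wrist"; returns a dict with "image" (480x640x3 uint8, blue, green, red), "fx", "fy", "cx", "cy" (pixels), "pose" (4x4, takes a point from camera to world coordinates). Camera axes: x right, y up, looking along -z (the intrinsics and any distortion apply to the point x, -y, -z); pixel columns grow to the right and rows downward; lengths in m; the calibration is good to about 2 mm. A picture is of the moment at which its call begins. There is no depth.
- env.close_job(): hands the job in; it is judged then, once.
Trained networks look in the newest picture that a camera, given by its name, has taken for a name from the list of things; names that differ only in an ending like _2 or _b are one class to them, and where a whole thing is asked for, a point or a joint stands for the part that bears it (a point fixed in the world has none). Each returns a list of dicts, best first, with "conf" (0 to 1); they miss things now and then, are a little off and sometimes report something else, mostly with a low value. They report only what shows in the picture. A call takes as long as a camera call.
- env.find_in(camera, thing): "bbox" ([centre column, centre row, width, height] in pixels, round what is visible of it).
- env.trace(camera, thing): "mask" (480x640 bool, what is visible of it) and "bbox" ([centre column, centre row, width, height] in pixels, round what is visible of it).
- env.tip_of(camera, thing): "centre" ([column, row] in pixels: a listed point, or the origin of a listed thing).
The state is a dict: "time_s": time; "q": joint angles; "qvel": joint speeds; "joint_efforts": joint torques, N m; "position": TCP position; "tool_rot": TCP orientation; "ft_force": force on the tool from outside, world axes, zero at the start; "wrist_torque": the same for the moment, N m; "grip_width": finger opening in m; "gripper_force": force on a finger pad.
Only numpy, scipy, OpenCV 4.12 (cv2) and the standard library are available. Lean on these libraries where they do the work, as an engineer would, in place of code of your own. Each camera call takes 0.05 s, during which the arm holds its last target. There are 200 camera calls.

## Task

The spin is over and the centrifuge stands open. Draw the sample tube - the one on the side of the rotor away from the robot - out of its slanting sleeve, turn it upright and keep it held up, still, with its foot a few centimetres above the rim of the machine's bowl, so that the pellet can be looked at; finish while holding it there. Never lean the tube noticeably further over than it lay in the rotor, and leave the counterweight tube opposite it, the tube rack and the bottle where they are.

Things in the scene. Friction and masses are not known exactly. Their poses are not given: they have to be found in the camera images.
- sample: Capped 15 ml conical tube of milky clear plastic with dark blue cap, about 22 g, 120 mm long, body 17 mm diameter; frame: origin at the foot's centre, z along the tube to the cap. Starts in the rotor sleeve on the side away from the robot (within 40 degrees of +x), foot outward and down, cap leaning 40 degrees in towards the rotor's axis.
- sample_cap (a point): Middle of the sample's cap, 111 mm from its foot: the place to grip. Cap 22 mm diameter, 18 mm long. Below it 20 mm of bare tube stands out of the sleeve. The fingers close level, across the cap, coming down anywhere between the tube's axis and upright; over 25 mm is free on each side. The tube lies loosely in the sleeve (1.5 mm play all round, no catch).
- counterweight: A second tube just like the sample, same frame, in the opposite sleeve (on the robot's side, cap leaning away from the robot, some 90 mm from the sample's cap). To be left alone.
- rotor: Six-place aluminium angle rotor, locked. Origin on its axis, 45 mm above the bench, z up, x towards the sample's sleeve. Sleeves every 60 degrees, 24 mm outside, 20 mm bore, 82 mm deep, slanting 40 degrees from upright, mouths nearer the axis; four are empty. Heights above the bench: sleeve mouths about 150 mm, hub nut 151 mm, caps up to 177 mm.
- sleeve_floor (a point): Centre of the floor of the sample's sleeve, 78 mm above the bench, 120 mm from the rotor's axis; the tube's foot stands here at the start.
- centrifuge: Light grey bench centrifuge, fixed, 320 mm (x) by 415 mm (y), deck and bowl rim 170 mm above the bench, bowl 278 mm across. Origin on the bowl's axis at bench height, z up. Control panel at its +y end. Its open lid stands at the -y end: 300 mm wide, starting 150 mm from the axis, leaning back 18 degrees to 280 mm from it, up to 470 mm above the bench.
- rack: Orange tube rack, loose, 200 x 100 mm, 63 mm high, with capped tubes standing to 128 mm; origin at the centre of its underside. Bystander.
- bottle: Brown reagent bottle with blue cap, loose, 72 mm diameter, 160 mm high; origin at the centre of its underside. Bystander.

How it is judged (in metres and radians):
On the way:
1. the sample tube is drawn clear of its sleeve in the fingers (distance between sample and sleeve_floor above 0.088 m and contact force between the fingers and sample above 0.5 N), for 0.1 s.
At the end, for the whole second after the job is handed in: The robot is still holding the sample tube in its fingers, upright within 8 degrees, its foot at least 20 mm above the bowl's rim (190 mm above the bench), at rest and touching nothing else of the machine; the counterweight has not moved (10 mm) and nor have the rack and the bottle (20 mm) (angle between sample's own z axis and vertical below 0.14 rad and height (world z) of sample above 0.19 m and contact force between the fingers and sample above 0.5 N and contact force between sample and centrifuge below 0.2 N and contact force between sample and rotor below 0.2 N and contact force between sample and counterweight below 0.2 N and linear speed of sample below 0.03 m/s and angular speed of sample below 0.3 rad/s and distance of counterweight from where it was at the start of the episode below 0.01 m and distance of each of rack, bottle from where it was at the start of the episode below 0.02 m); the arm keeps its last pose, push and grip.
It fails at once if the sample tube is leaned more than 57 degrees from upright (it lies at 40 in the rotor) (angle between sample's own z axis and vertical above 1 rad).
It fails at once if the counterweight tube is disturbed by more than 15 mm (distance of counterweight from where it was at the start of the episode above 0.015 m).
It fails at once if the rack or the bottle is pushed by more than 30 mm (distance of any of rack, bottle from where it was at the start of the episode above 0.03 m).
It also fails if it takes over 38 s, if anything falls off the work surface, if the arm or the gripper's body presses on something with over 40 N, if the wrist force passes 120 N, or if a joint passes its speed limit or range.

## Working session

There is one attempt and no reset: what is moved stays moved. The work goes in short steps, Python scripts to look and compute and a shell command to move; the robot and the scene stay as the last step left them, time stands still between calls to the robot, and variables do not carry over. Pictures are saved under pics/ and viewed, at most 10 in all, crops included, and the job is handed in when it is done.

```bash
mkdir -p pics; cat > h.py <<'E'
import numpy as np, cv2
from rig import env
def ray(im,uv):
    d=np.array([(uv[0]-im['cx'])/im['fx'],-(uv[1]-im['cy'])/im['fy'],-1.])
    P=np.array(im['pose']); d=P[:3,:3]@d
    return P[:3,3],d/np.linalg.norm(d)
def atz(im,uv,z):
    o,d=ray(im,uv); return o+d*(z-o[2])/d[2]
def tri(rs):
    A=0;b=0
    for o,d in rs:
        M=np.eye(3)-np.outer(d,d);A=A+M;b=b+M@o
    p=np.linalg.solve(A,b)
    return p,[float(np.linalg.norm((np.eye(3)-np.outer(d,d))@(p-o))) for o,d in rs]
def proj(im,p):
    P=np.array(im['pose']);c=P[:3,:3].T@(np.array(p)-P[:3,3])
    return im['cx']+im['fx']*c[0]/-c[2], im['cy']+im['fy']*-c[1]/-c[2]
E
python3 - <<'E'
from h import *
np.set_printoptions(precision=3,suppress=True)
ims={}
for c in ['scene','side','wrist']:
    im=ims[c]=env.get_image(c); cv2.imwrite(f'pics/{c}0.png',im['image'])
    print(c,[k for k in im],np.array(im['pose'])[:3,3],im['fx'])
    for t in ['sample','sample_cap','counterweight','rotor','sleeve_floor','centrifuge']:
        r=env.tip_of(c,t)
        print(c,t,[(np.round(x['centre'],1).tolist(),round(x['conf'],2)) for x in r[:3]])
s=env.observe();print(s['time_s'],s['position'],s['tool_rot'],s['grip_width'])
E
```

```text
scene ['image', 'fx', 'fy', 'cx', 'cy', 'pose'] [-0.26   0.27   1.249] 580.4587813527145
scene sample [([327.7, 219.5], 0.65)]
scene sample_cap [([343.9, 215.4], 0.43)]
scene counterweight [([327.6, 217.8], 0.24)]
scene rotor [([353.6, 252.9], 0.9), ([327.8, 215.5], 0.3)]
scene sleeve_floor [([326.2, 218.0], 0.62)]
scene centrifuge []
side ['image', 'fx', 'fy', 'cx', 'cy', 'pose'] [ 1.24  -0.856  1.202] 598.789097854254
side sample []
side sample_cap [([310.6, 249.0], 0.63)]
side counterweight []
side rotor [([294.4, 276.7], 0.95)]
side sleeve_floor [([342.4, 284.5], 0.95)]
side centrifuge []
wrist ['image', 'fx', 'fy', 'cx', 'cy', 'pose'] [ 0.273 -0.482  0.375] 411.9632247371932
wrist sample []
wrist sample_cap []
wrist counterweight []
wrist rotor []
wrist sleeve_floor []
wrist centrifuge []
1.05 [ 0.2   -0.512  0.248] [[ 0.932  0.363 -0.   ]
 [ 0.363 -0.932  0.   ]
 [ 0.    -0.    -1.   ]] 0.08546802399748082
```

```bash
python3 -c "
import cv2,numpy as np
a=[cv2.imread(f'pics/{c}0.png') for c in ('scene','side')]
cv2.imwrite('pics/a.png',a[0]);cv2.imwrite('pics/b.png',a[1])"
```

```text
(no output)
```

View pics/scene0.png

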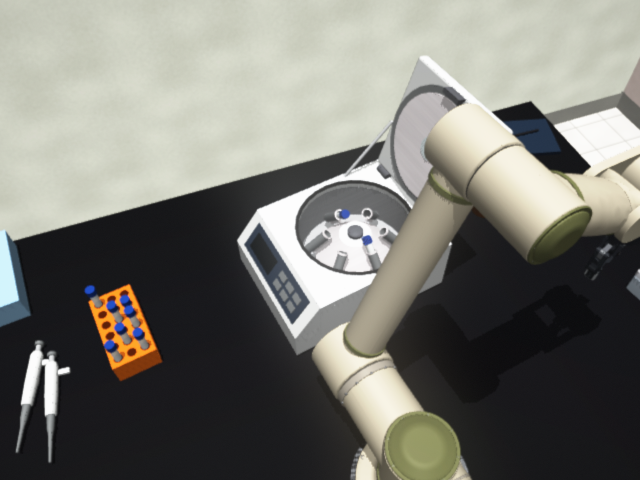

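View pics/side0.png

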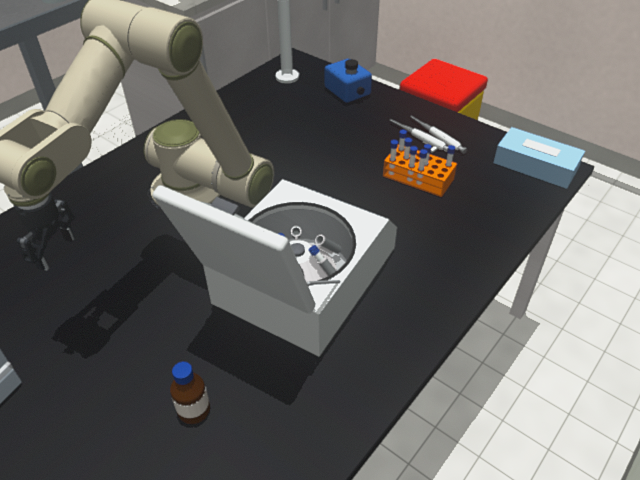

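The scene view shows the sample cap at about (344,214), the counterweight cap at (367,240) and the hub at (355,232). In the side view the sample cap is at about (314,250) and the hub at (297,250). The lid stands at the -y end, between the arm and the bowl.

```bash
python3 - <<'E'
from h import *
np.set_printoptions(precision=3,suppress=True)
S=env.get_image('scene');D=env.get_image('side')
print(tri([ray(S,(344,214.5)),ray(D,(314,250))]))
print('floor tri',tri([ray(S,(326.2,218)),ray(D,(342.4,284.5))]))
print('cap',atz(S,(344,214.5),.163),atz(D,(314,250),.163))
print('cw',atz(S,(367,240),.163)); print('hub',atz(S,(355.5,232),.151),atz(D,(297,249.5),.151))
print('rotor z45',atz(S,(353.6,252.9),.045),atz(D,(294.4,276.7),.045))
for n,im in(('scene',S),('side',D)):
    hsv=cv2.cvtColor(im['image'],cv2.COLOR_BGR2HSV)
    m=cv2.inRange(hsv,(105,150,60),(130,255,255))
    k,l,st,ce=cv2.connectedComponentsWithStats(m)
    print(n,[(ce[i].round(1).tolist(),int(st[i,4])) for i in range(1,k) if st[i,4]>8])
c=S['image'][150:300,220:460];d=D['image'][190:310,190:410]
v=np.hstack([cv2.resize(c,(400,300)),cv2.resize(d,(400,300))]);cv2.imwrite('pics/crop1.png',v)
E
```

```text
(array([ 0.585, -0.084,  0.161]), [0.0003158983119610975, 0.0003158983119610043])
floor tri (array([ 0.66 , -0.065,  0.072]), [7.05190608129391e-05, 7.051906081295269e-05])
cap [ 0.583 -0.084  0.163] [ 0.586 -0.085  0.163]
cw [ 0.491 -0.106  0.163]
hub [ 0.532 -0.093  0.151] [ 0.545 -0.101  0.151]
rotor z45 [ 0.546 -0.098  0.045] [ 0.533 -0.103  0.045]
scene [([344.8, 213.4], 42), ([367.4, 238.6], 14), ([89.7, 290.2], 109), ([127.1, 305.8], 157), ([111.4, 306.0], 78), ([119.7, 328.0], 82), ([138.0, 333.2], 82), ([109.8, 346.0], 86)]
side [([346.0, 72.6], 558), ([332.7, 82.4], 15), ([333.8, 89.0], 17), ([346.1, 95.6], 58), ([402.9, 131.4], 25), ([408.2, 139.7], 26), ([393.9, 142.1], 31), ([427.3, 146.0], 25), ([413.5, 147.9], 28), ([451.4, 147.4], 21), ([423.5, 151.1], 28), ([313.8, 249.4], 40), ([182.3, 372.3], 368)]
```

View pics/crop1.png

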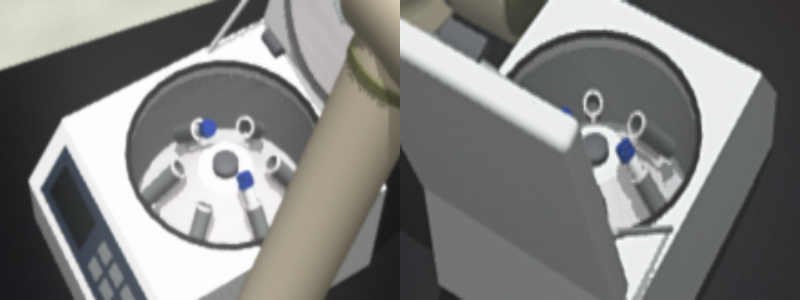

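```bash
cat >> h.py <<'E'
from scipy.spatial.transform import Rotation as Ro
np.set_printoptions(precision=4,suppress=True)
def Rt(tilt,yaw=13.5):
    a,b=np.radians([tilt,yaw]);u=np.array([np.cos(b),np.sin(b),0])
    z=np.sin(a)*u-np.cos(a)*np.array([0,0,1.]);y=np.array([np.sin(b),-np.cos(b),0])
    return np.c_[np.cross(y,z),y,z]
def go(p,R=None,p0=None,R0=None):
    s=env.observe(); p0=np.array(s['position']) if p0 is None else p0; R0=np.array(s['tool_rot']) if R0 is None else R0
    R=R0 if R is None else R
    print(R0.T@(np.array(p)-p0),Ro.from_matrix(R0.T@R).as_rotvec(),np.linalg.norm(np.array(p)-p0))
E
python3 -c "
from h import *
go([.27,-.35,.45]); go([.30,-.1,.42],None,np.array([.27,-.35,.45]))
"
```

```text
[ 0.1244 -0.1258 -0.2017] [0. 0. 0.] 0.2682870714632773
[ 0.1188 -0.222   0.03  ] [0. 0. 0.] 0.2535744466621193
```

```bash
python3 -m pendant '[[1,0.02,-0.02,-0.05,0,0,0],[1,0.045,-0.045,-0.1,0,0,0],[1,0.075,-0.075,-0.15,0,0,0],[1,0.1,-0.1,-0.18,0,0,0],[1,0.125,-0.126,-0.2,0,0,0]]'
python3 -m pendant '[[1,0.025,-0.045,0,0,0,0],[1,0.05,-0.09,0.01,0,0,0],[1,0.075,-0.135,0.02,0,0,0],[1,0.1,-0.18,0.025,0,0,0],[1,0.12,-0.222,0.03,0,0,0]]'
python3 -c "
from h import *
R=Rt(30);c=np.array([.585,-.084,.162]);print(R)
go(c+.002*R[:,2]-.13*R[:,2],R)
"
```

```text
time_s: 1.78
position: [0.2708, -0.3484, 0.4501]
tool_rot: [[0.932, 0.363, 0.001], [0.363, -0.932, -0.002], [0.0, 0.002, -1.0]]
ft_force: [0.6, -0.4, 0.2]
grip_width: 0.0857
gripper_force: 0.0
time_s: 2.4
position: [0.3014, -0.0975, 0.4183]
tool_rot: [[0.932, 0.363, 0.001], [0.363, -0.932, -0.0], [0.0, 0.0, -1.0]]
ft_force: [0.8, -0.2, 0.5]
grip_width: 0.0858
gripper_force: 0.0
[[ 0.8421  0.2334  0.4862]
 [ 0.2022 -0.9724  0.1167]
 [ 0.5     0.     -0.866 ]]
[0.2056 0.0817 0.1456] [-0.0352  0.5223  0.1331] 0.2648780091932853
```

```bash
python3 -m pendant '[[0.6,0.041,0.016,0.029,-0.007,0.104,0.027],[0.6,0.082,0.033,0.058,-0.014,0.209,0.053],[0.6,0.123,0.049,0.087,-0.021,0.313,0.08],[0.6,0.165,0.065,0.116,-0.028,0.418,0.106],[0.6,0.206,0.082,0.146,-0.035,0.522,0.133]]'
python3 - <<'E'
from h import *
W=env.get_image('wrist');S=env.get_image('side')
v=np.hstack([W['image'],S['image'][150:390,160:480].repeat(2,0).repeat(2,1)])
cv2.imwrite('pics/w1.png',cv2.resize(v,(800,300)))
for t in ['sample_cap','sleeve_floor','rotor','sample','counterweight']:
    print(t,[(np.round(x['centre'],1).tolist(),round(x['conf'],2)) for x in env.tip_of('wrist',t)[:3]])
print('pred cap',proj(W,[.585,-.084,.162]))
hsv=cv2.cvtColor(W['image'],cv2.COLOR_BGR2HSV)
m=cv2.inRange(hsv,(105,150,40),(130,255,255))
k,l,st,ce=cv2.connectedComponentsWithStats(m)
print([(ce[i].round(1).tolist(),st[i].tolist()) for i in range(1,k) if st[i,4]>100])
E
```

```text
time_s: 3.02
position: [0.5247, -0.1008, 0.2718]
tool_rot: [[0.841, 0.232, 0.489], [0.201, -0.973, 0.117], [0.503, 0.0, -0.865]]
ft_force: [0.7, -0.4, -0.1]
grip_width: 0.051
gripper_force: 0.0
sample_cap [([318.8, 229.7], 0.9)]
sleeve_floor [([319.9, 174.2], 0.79)]
rotor [([317.9, 317.3], 0.87)]
sample []
counterweight []
pred cap (np.float64(319.37760844102786), np.float64(231.65214004807814))
[([320.3, 227.5], [304, 213, 33, 30, 736]), ([316.7, 381.0], [300, 367, 35, 30, 796])]
```

View pics/w1.png

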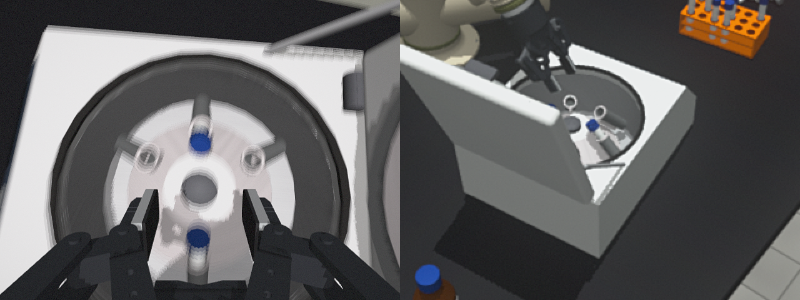

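The wrist view shows the sample cap at (320,229), 2 px from where I predicted it. The hub is below it at (318,305) and the counterweight cap at (317,381). The jaws line up across the sample's axis, so I'm descending.

```bash
python3 -c "
from h import *
R=Rt(30);c=np.array([.5855,-.084,.162]);go(c+.002*R[:,2],R)"
python3 -m pendant '[[0.6,0,0,0.03,0,0,0],[0.6,0,0,0.06,0,0,0],[0.6,0,0,0.09,0,0,0],[0.6,0,0,0.11,0,0,0],[0.6,0,0,0.11,0,0,0]]' 30
python3 - <<'E'
from h import *
R=Rt(30);c=np.array([.5855,-.084,.162]);go(c+.002*R[:,2],R)
W=env.get_image('wrist');cv2.imwrite('pics/w2.png',W['image']);print(proj(W,c))
print(env.tip_of('wrist','sample_cap')[:1])
E
```

```text
[-0.     -0.0019  0.1311] [ 0.001  -0.0003  0.0011] 0.13109903933570377
time_s: 4.0
position: [0.5767, -0.0877, 0.1771]
tool_rot: [[0.843, 0.234, 0.485], [0.203, -0.972, 0.118], [0.499, -0.001, -0.867]]
ft_force: [-0.1, 0.1, -0.2]
grip_width: 0.0518
gripper_force: 0.0
[ 0.0007 -0.0015  0.0198] [-0.0012  0.0014  0.0004] 0.01986422380499338
(np.float64(320.8757362375493), np.float64(311.22580425912196))
[{'centre': [318.0, 311.7], 'conf': 0.79}]
```

View pics/w2.png

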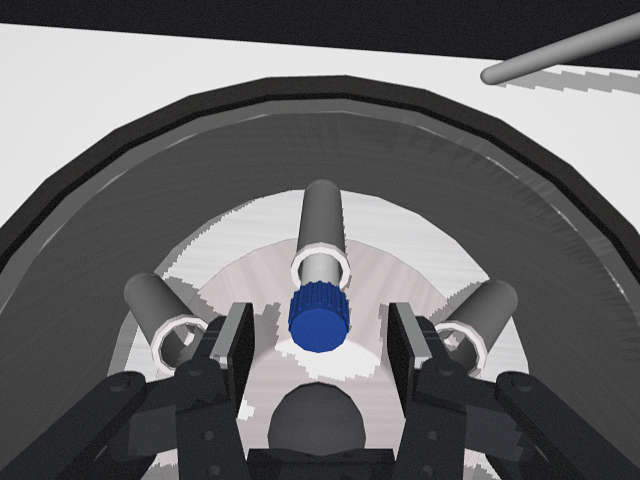

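The cap sits midway between the open jaws at about (318,318), and the neighbouring sleeves are clear of the fingers. Next I go down the last 19 mm and close.

```bash
python3 -m pendant '[[0.6,0,-0.001,0.01,0,0,0],[0.6,0,-0.001,0.019,0,0,0],[0.6,0,-0.001,0.019,0,0,0],[0,0,-0.001,0.019,0,0,0],[0,0,-0.001,0.019,0,0,0]]' 30
python3 -m pendant '[[0,0,0,0,0,0,0],[0,0,0,0,0,0,0],[0,0,0,0,0,0,0],[0,0,0,0,0,0,0]]' 30
python3 -c "
from h import *
R=env.observe()['tool_rot'];ax=-Rt(40)[:,2];print(np.array(R).T@ax)"
```

```text
time_s: 4.72
position: [0.5858, -0.0848, 0.1608]
tool_rot: [[0.842, 0.234, 0.486], [0.202, -0.972, 0.117], [0.5, -0.0, -0.866]]
ft_force: [-1.4, -1.1, 2.3]
grip_width: 0.0207
gripper_force: 29.2
time_s: 5.22
position: [0.5858, -0.0848, 0.1607]
tool_rot: [[0.842, 0.234, 0.486], [0.202, -0.972, 0.117], [0.5, -0.0, -0.866]]
ft_force: [-2.7, -0.5, 4.0]
grip_width: 0.0208
gripper_force: 29.4
[-0.1742 -0.0002 -0.9847]
```

```bash
python3 -m pendant '[[0,-0.0035,0,-0.02,0,0,0],[0,-0.007,0,-0.04,0,0,0],[0,-0.0105,0,-0.06,0,0,0],[0,-0.014,0,-0.08,0,0,0],[0,-0.0175,0,-0.1,0,0,0]]'
python3 - <<'E'
from h import *
S=env.get_image('side');W=env.get_image('wrist')
cv2.imwrite('pics/s3.png',cv2.resize(np.hstack([W['image'],S['image'][150:390,160:480].repeat(2,0).repeat(2,1)]),(800,300)))
E
```

```text
time_s: 5.85
position: [0.5219, -0.0998, 0.2387]
tool_rot: [[0.843, 0.234, 0.485], [0.202, -0.972, 0.118], [0.499, -0.001, -0.867]]
ft_force: [-0.1, -0.6, -0.4]
grip_width: 0.0205
gripper_force: 29.5
```

View pics/s3.png

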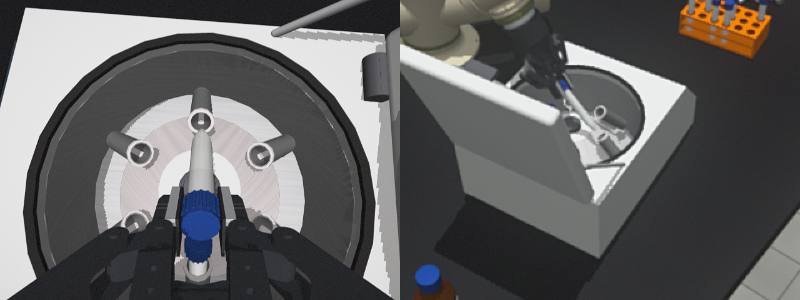

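The tube is out of the sleeve and held by the cap, with its foot near (203,135) in the left half. The counterweight is still seated below at (198,248). I'll lift straight up, then turn the tube upright.

```bash
python3 -m pendant '[[0,0.01,0,-0.0175,0,0,0],[0,0.02,0,-0.035,0,0,0],[0,0.03,0,-0.052,0,0,0],[0,0.04,0,-0.07,0,0,0],[0,0.05,0,-0.087,0,0,0]]'
python3 -m pendant '[[0,0,0,0,0,-0.14,0],[0,0,0,0,0,-0.28,0],[0,0,0,0,0,-0.42,0],[0,0,0,0,0,-0.56,0],[0,0,0,0,0,-0.698,0]]'
python3 -m pendant '[[0,0,0,0,0,0,0],[0,0,0,0,0,0,0]]'
python3 - <<'E'
from h import *
P=[]
v=[]
for c in('side','scene'):
    I=env.get_image(c);p=env.observe()['position'];u,w=[int(x) for x in proj(I,np.array(p)-[0,0,.06])]
    x=min(max(u-80,0),480);y=min(max(w-60,0),360)
    print(c,u,w);v.append(cv2.resize(I['image'][y:y+120,x:x+160],(400,300)))
    for t in('sample','sample_cap'):print(t,[(np.round(k['centre'],1),round(k['conf'],2)) for k in env.tip_of(c,t)[:2]])
cv2.imwrite('pics/u4.png',np.hstack(v))
E
```

```text
time_s: 6.58
position: [0.5227, -0.0998, 0.3386]
tool_rot: [[0.843, 0.234, 0.485], [0.202, -0.972, 0.118], [0.499, -0.002, -0.867]]
ft_force: [-0.6, -0.2, 0.1]
grip_width: 0.0209
gripper_force: 29.5
time_s: 7.2
position: [0.523, -0.0996, 0.338]
tool_rot: [[0.956, 0.234, -0.174], [0.231, -0.972, -0.041], [-0.179, -0.001, -0.984]]
ft_force: [0.1, 0.9, -1.0]
grip_width: 0.0207
gripper_force: 29.4
time_s: 7.45
position: [0.5225, -0.0998, 0.3382]
tool_rot: [[0.958, 0.234, -0.168], [0.231, -0.972, -0.039], [-0.173, -0.001, -0.985]]
ft_force: [0.2, 0.1, 0.8]
grip_width: 0.021
gripper_force: 29.4
side 287 206
sample [(array([288.5, 225.1]), 0.65)]
sample_cap [(array([286.2, 186.9]), 0.6)]
scene 361 198
sample []
sample_cap []
```

View pics/u4.png

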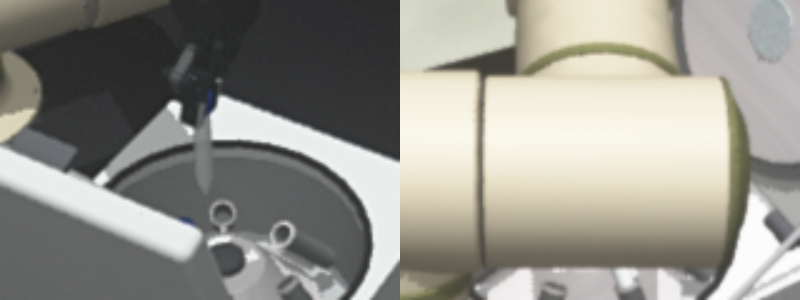

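The side view shows the tube hanging nearly vertical, with its foot at about (289,223) in the full image. The scene camera is blocked by the arm. I'll check the lean numerically.

```bash
python3 - <<'E'
from h import *
s=env.observe();R=np.array(s['tool_rot']);g=np.array(s['position'])-.002*R[:,2]
S=env.get_image('side');W=env.get_image('wrist')
u=np.array([.972,.233,0])
for a in(-10,-5,0,5,10):
    t=np.radians(a);f=g-.111*(np.cos(t)*np.array([0,0,1])+np.sin(t)*u)
    print(a,f[2].round(3),np.round(proj(S,f),1),np.round(proj(W,f),1))
print('cap',np.round(proj(S,g),1),np.round(proj(W,g),1))
print([k['centre'] for k in env.tip_of('wrist','sample')[:2]],[k['centre'] for k in env.tip_of('side','sample')[:2]])
m=[k for k in env.trace('side','sample')[:1]]
for k in m: 
    y,x=np.where(k['mask']);print(k['conf'],y.min(),y.max(),[(r,x[y==r].mean().round(1)) for r in range(y.min(),y.max()+1,6)])
cv2.imwrite('pics/w5.png',W['image'])
E
```

```text
-10 0.232 [296.1 223.7] [323.6 177.8]
-5 0.231 [292.5 222.9] [323.5 192.9]
0 0.23 [288.9 221.8] [323.4 208. ]
5 0.231 [285.3 220.5] [323.4 223.2]
10 0.232 [281.7 219. ] [323.3 238.4]
cap [286.8 185.7] [325.4 341.1]
[[321.9, 210.7]] [[287.1, 220.6]]
0.53 193 222 [(193, np.float64(289.0)), (199, np.float64(287.5)), (205, np.float64(287.0)), (211, np.float64(288.0)), (217, np.float64(288.5))]
```

View pics/w5.png

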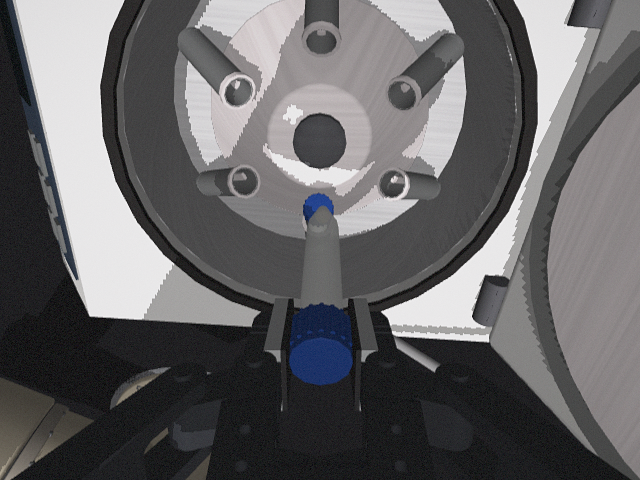

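The wrist view shows the foot at (321,210), against (323,208) predicted for a vertical tube, so it is upright within about 1°. The foot is at about 0.23 m, 6 cm above the rim. The counterweight is still in its sleeve, and I'm handing in.

```bash
python3 -c "
from rig import env
s=env.observe();print(s['gripper_force'],max(map(abs,s['qvel'])));print(env.close_job())"
```

```text
29.42417800426483 0.10543111151195719
the job is handed in; nothing more can be done
None
```

The job is handed in with the sample tube held still and upright within about 1°, its foot about 6 cm above the bowl rim; the counterweight is still in its sleeve, and the arm never went near the rack or bottle; I have not seen the judge's verdict.

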